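# Lay out the filler's parts for reassembly in reverse order

### The job

The four parts taken off the pouch filler (nozzle, elbow fitting, tee fitting, star knob) lie in a row on the dark strip-down board in the order they came off, counted from the board's handle end. Move them to the white assembly tray in the reverse order: the part nearest the board's handle goes into the bay farthest from the tray's handle, and so on, until the part farthest from the board's handle is in the bay nearest the tray's handle. Each part ends lying flat on the floor in the middle of its own bay, the same way up as now, with the nozzle lengthways in its bay so that it rests on no rib.

Things in the scene. Friction and masses are not known exactly. Their poses are not given: they have to be found in the camera images.
- nozzle_center (a point): Filling nozzle, 70 x 19 x 16 mm high, lying flat across the row (its y within 0.15 rad of the board's): 9 mm metal tube to -y, hexagonal nut in the middle, 12 mm brass-coloured end to +y. Point: centre of its outline, 8 mm above its underside; y along its length, z up. Grip the nut (y = 1 to 17 mm), 20 mm wide across x.
- elbow_center (a point): Elbow fitting, brass-coloured with one blue stub, 32 x 34 x 18 mm high: an 18 mm cube (x -16 to 2, y -1 to 17 mm) with a 14 mm stub to -y (axis x = -7, end y = -17 mm) and one to +x (axis y = 8, end x = 16 mm). Point: centre of its outline, 9 mm above its underside; z up. Can be gripped across y at x = -7 mm (34 mm wide).
- tee_center (a point): Tee fitting, 29 x 34 x 16 mm high: a plain metal block (x -14 to 2, y -17 to 17 mm) with one dark 12 mm stub from the middle of a long side to +x (end x = 14 mm). Point: centre of its outline, 8 mm above its underside; z up. Can be gripped across y at x = -6 mm (34 mm wide).
- star_knob_center (a point): Star knob, black, five lobes, 32 x 31 mm, 14 mm high, with a brass-coloured 12 mm hub on top to 20 mm. The point is on its axis, half-way up (10 mm above its underside); z up. It can be gripped across y, over the lobes (about 32 mm wide).
- pad_nozzle: Flat grey pad 52 x 82 x 4 mm, fixed on the board, on which the nozzle lies at the start. Origin: centre of its underside, 8 mm above the board's underside; axes parallel to the board's.
- pad_elbow: Flat grey pad 52 x 82 x 4 mm, fixed on the board, on which the elbow fitting lies at the start. Origin: centre of its underside, 8 mm above the board's underside; axes parallel to the board's.
- pad_tee: Flat grey pad 52 x 82 x 4 mm, fixed on the board, on which the tee fitting lies at the start. Origin: centre of its underside, 8 mm above the board's underside; axes parallel to the board's.
- pad_star_knob: Flat grey pad 52 x 82 x 4 mm, fixed on the board, on which the star knob lies at the start. Origin: centre of its underside, 8 mm above the board's underside; axes parallel to the board's.
- board: Strip-down board, dark plate 270 x 140 x 8 mm, fixed; black handle (37 mm high) across one end. Origin: underside (table), centre of the row of four pads; x along the row away from the handle (at x = -137 mm), z up. Places: x = -90, -30, 30, 90 mm, y = 0; pad tops, at z = 12 mm. Tweezers, hex key at y = -46 to -92 mm, z up to 18 mm.
- tray: Assembly tray, white, 270 x 112 x 8 mm, fixed; black handle (37 mm high) across one end. Origin: underside, centre of the row of four bays; x along the row away from the handle (x = -137 mm), z up. Bays at x = -90, -30, 30, 90 mm, y = 0, each 56 x 99 mm (x, y), floor z = 8 mm, grey ribs 4 mm wide, 3 mm high between. The filler's shelf overhangs at 0.31 m; nearest corner world x 0.60, y -0.28.

How it is judged (in metres and radians):
At the end, for the whole second after the job is handed in: Each part lies in the tray bay mirroring its first place on the board (first from the board's handle in the last bay from the tray's handle, and so on), centre within 12 mm along the row and 15 mm across, flat on the floor (2.5 mm, 0.15 rad), same way up, released, at rest (((x of pad_nozzle in the frame of board between -0.11 and -0.07 m and x of nozzle_center in the frame of tray between 0.078 and 0.102 m) or (x of pad_nozzle in the frame of board between -0.05 and -0.01 m and x of nozzle_center in the frame of tray between 0.018 and 0.042 m) or (x of pad_nozzle in the frame of board between 0.01 and 0.05 m and x of nozzle_center in the frame of tray between -0.042 and -0.018 m) or (x of pad_nozzle in the frame of board between 0.07 and 0.11 m and x of nozzle_center in the frame of tray between -0.102 and -0.078 m)) and y of nozzle_center in the frame of tray between -0.015 and 0.015 m and z of nozzle_center in the frame of tray between 0.013 and 0.0185 m and angle between each of nozzle_center, elbow_center, tee_center, star_knob_center's own z axis and vertical below 0.15 rad and linear speed of each of nozzle, elbow, tee, star_knob below 0.01 m/s and angular speed of each of nozzle, elbow, tee, star_knob below 0.1 rad/s and ((x of pad_elbow in the frame of board between -0.11 and -0.07 m and x of elbow_center in the frame of tray between 0.078 and 0.102 m) or (x of pad_elbow in the frame of board between -0.05 and -0.01 m and x of elbow_center in the frame of tray between 0.018 and 0.042 m) or (x of pad_elbow in the frame of board between 0.01 and 0.05 m and x of elbow_center in the frame of tray between -0.042 and -0.018 m) or (x of pad_elbow in the frame of board between 0.07 and 0.11 m and x of elbow_center in the frame of tray between -0.102 and -0.078 m)) and y of elbow_center in the frame of tray between -0.015 and 0.015 m and z of elbow_center in the frame of tray between 0.014 and 0.0195 m and ((x of pad_tee in the frame of board between -0.11 and -0.07 m and x of tee_center in the frame of tray between 0.078 and 0.102 m) or (x of pad_tee in the frame of board between -0.05 and -0.01 m and x of tee_center in the frame of tray between 0.018 and 0.042 m) or (x of pad_tee in the frame of board between 0.01 and 0.05 m and x of tee_center in the frame of tray between -0.042 and -0.018 m) or (x of pad_tee in the frame of board between 0.07 and 0.11 m and x of tee_center in the frame of tray between -0.102 and -0.078 m)) and y of tee_center in the frame of tray between -0.015 and 0.015 m and z of tee_center in the frame of tray between 0.013 and 0.0185 m and ((x of pad_star_knob in the frame of board between -0.11 and -0.07 m and x of star_knob_center in the frame of tray between 0.078 and 0.102 m) or (x of pad_star_knob in the frame of board between -0.05 and -0.01 m and x of star_knob_center in the frame of tray between 0.018 and 0.042 m) or (x of pad_star_knob in the frame of board between 0.01 and 0.05 m and x of star_knob_center in the frame of tray between -0.042 and -0.018 m) or (x of pad_star_knob in the frame of board between 0.07 and 0.11 m and x of star_knob_center in the frame of tray between -0.102 and -0.078 m)) and y of star_knob_center in the frame of tray between -0.015 and 0.015 m and z of star_knob_center in the frame of tray between 0.015 and 0.0205 m); the robot touches nothing.
It also fails if it takes over 104 s, if anything falls off the work surface, if the arm or the gripper's body presses on something with over 40 N, if the wrist force passes 120 N, or if a joint passes its speed limit or range.

### The arm

A 6-joint arm with a two-finger parallel gripper is mounted at the origin on a cart in front of the work surface, level with it; the furniture and walls round the work are solid. World frame = base frame: x ahead of the robot, y to its left, z up, the work surface at z = 0. Lengths are in mm, angles in rad, forces in N, time in s.
With the tool pointing down it reaches from about 275 to 1000 mm from the base axis. Payload 8.4 kg.
Tool frame: the origin (TCP) lies at the very end of the fingers, on their centre line; the grasp point (between the pads) lies 19 mm behind it; z points along the fingers, x is the direction in which the jaws open and shut, and the axes are right-handed (so a half turn about z gives the same grasp; the last joint's range is limited). The gripper opens to 85 mm and grips with 20 to 120 N. Pads are 22 mm wide; open, the fingers measure 114 mm over their backs; the gripper's body (76 mm by 85 mm) begins 54 mm behind the grasp point. The pads swing forward as they close: fully open they stand 13 mm farther back than shut.
Start: joints at [1.274, 0.353, 1.633, -0, 1.155, -0.002], TCP at [181.591, 598.041, 231.281] pointing down, gripper open.
Joint ranges: [-2.63, 2.63], [-0.92, 2.1], [0.06, 2.66], [-1.3, 4.44], [0, 2.69], [-3.02, 3.02]. Speed limits (rad/s): [2.22, 2.22, 2.79, 3.14, 3.14, 3.14].

### API

Orientations are given as [roll, pitch, yaw] about the fixed x, y, z axes, in that order (R = Rz(yaw) Ry(pitch) Rx(roll)).
In Python, from rig import r gives the robot as it stands. The module is installed in compiled form; this text tells all that it offers.
- The arm moves only by the tool apply_moves, never from a script. Its argument "targets" is a list that holds one entry, the list of rows, each a list of 7 numbers: the gripper's target within -1 to 1 (fully open at 1, half-way at 0, shut at -1), then the shift along the tool's x, y, z in cm, then the turn, a rotation vector about the tool's x, y, z in degrees. A call has 1 to 8 rows; each row is the pose to reach, as a shift and turn from the pose measured when the call began, along the tool's axes at that moment; what a row does not reach only later rows make up. A row lasts 1/10 s, in which the tool goes at most 50 mm and 8.59 degrees, less where a joint would pass 70% of its speed; a pose out of reach is approached as far as the arm can. A call with a gripper value outside its range is refused whole. The fingers move at their own pace and stop on an object; "newtons" is the grip in N (left out, the last holds). Time passes only in rows, so rows that repeat a pose let the fingers close. It gives the time, the measured TCP pose, the force and the opening at its end, in the units of the state.
- r.sense(): the state, without advancing time (a new reading comes with each control period).
- r.grab_frame(name): name is "side" or "top" or "wrist"; returns a dict with "pixels" (480x640x3 uint8, red, green, blue), "fov_y" (degrees; the focal length in pixels is half the picture's height over the tangent of half this angle, whatever the lens; pixels are square), "cx", "cy" (the principal point, pixels), "R" (3x3) and "t" (3): a world point X has camera coordinates R X + t; the wrist camera has in their place "mount" (4x4, takes a point from camera to tool coordinates, whose origin is the TCP and whose axes are the tool frame's). Camera axes: x right, y down, z forward; pixel columns grow to the right and rows downward; lengths in mm; the calibration is good to about 2 mm. The wrist camera is an equidistant fisheye: a pixel r from the principal point sees the ray r / f radians off the axis. A picture is of the moment at which its call begins: read the wrist's pose just before it. There is no depth.
- r.sign_off(): hands the job in, once; it reports no verdict.
The state is a dict: "clock": time; "qpos": joint angles; "qvel": joint speeds; "joint_efforts": joint torques, N m; "eef_pos": TCP position; "tcp_rot": TCP orientation; "contact_force": force on the tool from outside, world axes, zero at the start; "wrist_torque": the same for the moment, N m; "opening": opening from 0.0 (shut) to 1.0 (fully open).
Only numpy, scipy, OpenCV 4.12 (cv2) and the standard library are available. Lean on these libraries where they do the work, as an engineer would, in place of code of your own. Each camera call takes 0.05 s, during which the arm holds its last target. There are 200 camera calls.

## Working session

There is one attempt and no reset: what is moved stays moved. The work goes in short steps, Python scripts to look and compute and a tool call to move; the robot and the scene stay as the last step left them, time stands still between calls to the robot, and variables do not carry over. Pictures are saved under pics/ and viewed, about 12 in all and at most 16, crops included, and the job is handed in when it is done.

Besides the shell and the picture viewer there is one more tool, called after ">>>" by a JSON object that holds its "op" and its "data". apply_moves: Moves the arm, as the interface text tells. Its arguments: {"type":"object","properties":{"targets":{"type":"array"},"newtons":{"type":"number"}},"required":["targets"]}

```bash
mkdir -p pics; cat > h.py <<'E'
import numpy as np, cv2
from rig import r
from scipy.spatial.transform import Rotation as Ro
def save(f,n): cv2.imwrite('pics/'+n+'.png',f['pixels'][:,:,::-1])
def foc(f): return 240/np.tan(np.radians(f['fov_y'])/2)
def ray(f,uv,z):
    "pixel(s) -> world xy on plane z, fixed camera"
    uv=np.atleast_2d(np.array(uv,float)); F=foc(f); R=np.array(f['R']);t=np.array(f['t'])
    d=np.c_[(uv[:,0]-f['cx'])/F,(uv[:,1]-f['cy'])/F,np.ones(len(uv))]@R
    c=-R.T@t
    return (c+d*((z-c[2])/d[:,2])[:,None])[:,:2]
def proj(f,X):
    c=np.atleast_2d(X)@np.array(f['R']).T+np.array(f['t']); F=foc(f)
    return np.c_[c[:,0]/c[:,2]*F+f['cx'],c[:,1]/c[:,2]*F+f['cy']]
E
python3 - <<'E'
from h import *
print(r.sense())
for n in('top','side'):
    f=r.grab_frame(n);save(f,n+'0');print(n,f['fov_y'],f['cx'],f['cy'],-np.array(f['R']).T@f['t'],np.round(f['R'],3))
s=r.sense();f=r.grab_frame('wrist');save(f,'wrist0');print(f['mount'],f['fov_y'],f['cx'],f['cy'])
E
```

```text
{'clock': 0.0, 'qpos': array([ 1.27361533e+00,  3.53635966e-01,  1.63414574e+00,  3.48101461e-06,
        1.15519340e+00, -2.41190248e-03]), 'qvel': array([-8.15683107e-05, -6.16747925e-04,  1.96371916e-03, -1.07452827e-03,
        1.41203111e-03, -1.94096072e-03]), 'joint_efforts': array([-4.54516470e-03, -6.05229735e+01, -3.42055857e+01, -5.32229460e-04,
        9.69006156e-03,  7.15798228e-05]), 'eef_pos': array([181.43981297, 597.58241028, 230.56432339]), 'tcp_rot': array([-3.14158614e+00,  1.38243620e-03,  1.27602583e+00]), 'contact_force': array([-0.79244886,  0.01954959, -0.27200415]), 'wrist_torque': array([-0.0335093 ,  0.0112123 , -0.02226719]), 'opening': 1.004352275276705}
top 43.51816996661314 325.28095095084336 232.49632431383617 [ 344.2742792  -233.30777003  905.40020018] [[ 0.028 -0.999  0.02 ]
 [-0.988 -0.031 -0.153]
 [ 0.153 -0.016 -0.988]]
side 49.65517293134369 323.7977613638252 234.26573541929722 [ 403.02076224 -982.95406799  499.44527671] [[ 0.996 -0.085 -0.011]
 [-0.053 -0.504 -0.862]
 [ 0.068  0.86  -0.507]]
[[ 9.99999695e-01 -5.03647388e-05 -7.79744484e-04  2.00271097e-01]
 [ 2.63900896e-04  9.61051374e-01  2.76369655e-01 -7.08650167e+01]
 [ 7.35455223e-04 -2.76369776e-01  9.61051094e-01 -1.42879469e+02]
 [ 0.00000000e+00  0.00000000e+00  0.00000000e+00  1.00000000e+00]] 65.70646984690485 317.4923553453559 241.34424533897084
```

View pics/top0.png

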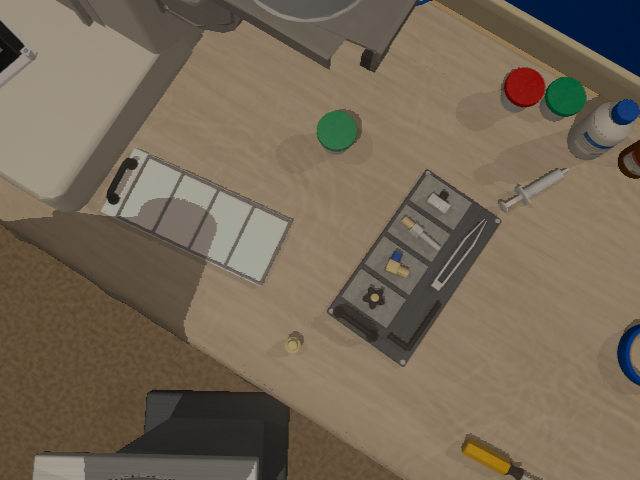

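View pics/side0.png

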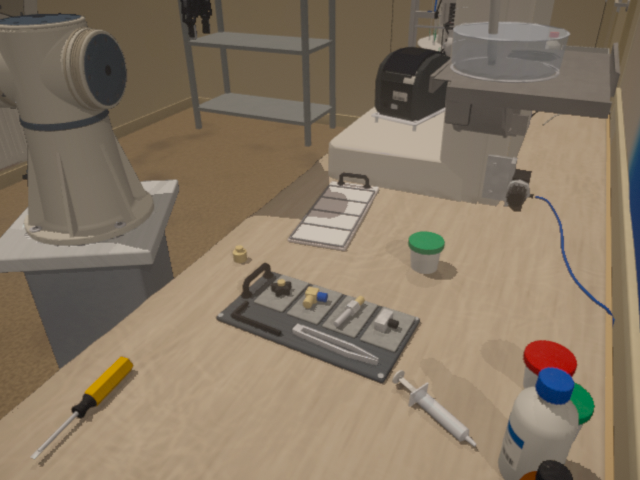

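Order from the board's handle is star knob (374,298), elbow (397,265), nozzle (420,232), tee (440,200). The tray handle is at (122,180), at the tray's left end. Next I'll zoom on the board and tray.

```bash
python3 - <<'E'
from h import *
import pickle
f=r.grab_frame('top');pickle.dump(f,open('top.pkl','wb'))
p=f['pixels'][:,:,::-1]
a=cv2.resize(p[165:370,320:505],None,fx=2.9,fy=2.9,interpolation=cv2.INTER_CUBIC)
cv2.imwrite('pics/b.png',a)
hsv=cv2.cvtColor(p,cv2.COLOR_BGR2HSV)
# plates' outline by hand-picked corners -> world, z=8
for nm,uv in dict(board=[(329,311),(428,172),(498,220),(402,363)],tray=[(102,212),(138,150),(292,220),(262,284)]).items():
    w=ray(f,uv,8);print(nm,w.round(1).tolist(),[round(float(np.linalg.norm(w[i]-w[i-1])),1) for i in range(4)], w.mean(0))
E
```

```text
board [[365.9, -256.5], [582.6, -403.1], [510.9, -510.4], [293.5, -365.6]] [130.9, 261.6, 129.0, 261.2] [ 438.24084691 -383.89922615]
tray [[503.9, 89.6], [602.2, 43.0], [500.9, -196.8], [402.9, -155.8]] [265.3, 108.7, 260.3, 106.2] [502.47117661 -55.00430997]
```

View pics/b.png

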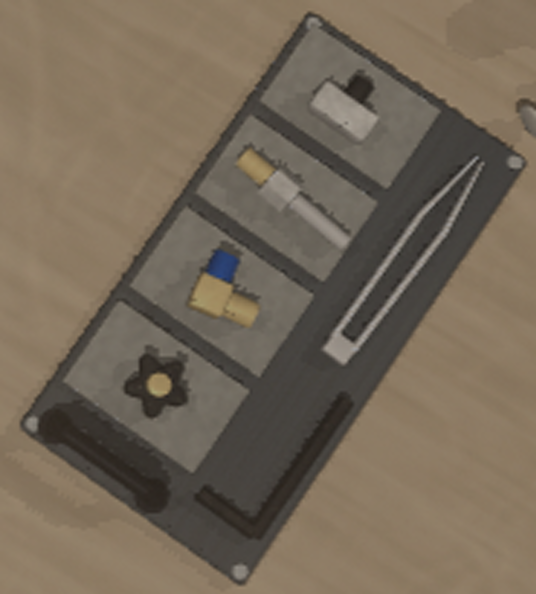

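```bash
cat >> h.py <<'E'
def goto(x,y,z,yaw=None):
    "print shift (cm) and turn (deg) in the tool axes from the pose now"
    s=r.sense(); R=Ro.from_euler('xyz',s['tcp_rot']); p=s['eef_pos']
    if yaw is None: T=R
    else:
        c=s['tcp_rot'][2]; 
        T=Ro.from_euler('xyz',[np.pi,0,yaw])
    d=R.inv().apply(np.array([x,y,z])-p)/10
    t=np.degrees((R.inv()*T).as_rotvec())
    print('now',p.round(1),s['tcp_rot'].round(3),'q',s['qpos'].round(2),'open',round(s['opening'],2),'F',s['contact_force'].round(1))
    print('SHIFT',d.round(2),'TURN',t.round(1),'rows',max(np.linalg.norm(d)/5,np.linalg.norm(t)/8.59).round(1),'clock',round(s['clock'],2))
def wray(s,f,uv,z):
    "wrist pixel(s) -> world xy on plane z (s: state before the picture)"
    uv=np.atleast_2d(np.array(uv,float)); M=np.array(f['mount']);F=foc(f)
    v=(uv-[f['cx'],f['cy']])/F; th=np.linalg.norm(v,axis=1); k=np.sinc(th/np.pi)
    d=np.c_[v*k[:,None],np.cos(th)]
    R=Ro.from_euler('xyz',s['tcp_rot']).as_matrix()
    c=R@M[:3,3]+s['eef_pos']; d=d@(R@M[:3,:3]).T
    return (c+d*((z-c[2])/d[:,2])[:,None])[:,:2]
E
python3 -c "
from h import *
goto(478,-352,230,-0.595)"
```

```text
now [181.5 597.8 230.8] [-3.142e+00  1.000e-03  1.276e+00] q [ 1.27  0.35  1.63  0.    1.16 -0.  ] open 1.0 F [ 0.3 -0.6 -0.2]
SHIFT [-82.27  55.97   0.15] TURN [  0.    0.  107.2] rows 19.9 clock 0.2
```

>>> {"op": "apply_moves", "data": {"targets": [[[0.2,-82.3,56,0,0,0,107],[0.2,-82.3,56,0,0,0,107],[0.2,-82.3,56,0,0,0,107],[0.2,-82.3,56,0,0,0,107],[0.2,-82.3,56,0,0,0,107],[0.2,-82.3,56,0,0,0,107],[0.2,-82.3,56,0,0,0,107],[0.2,-82.3,56,0,0,0,107]]]}}

```text
clock: 1.0
eef_pos: [300.8, 214.4, 231.5]
tcp_rot: [3.141, -0.001, 0.071]
contact_force: [1.4, -0.3, -0.2]
opening: 0.599
```

```bash
python3 -c "
from h import *
goto(478,-352,220,-0.595)"
```

```text
now [300.8 214.4 231.5] [ 3.141e+00 -1.000e-03  7.100e-02] q [ 0.62 -0.07  2.13 -0.    1.07  0.55] open 0.6 F [ 1.4 -0.3 -0.2]
SHIFT [13.68 57.75  1.18] TURN [ 0.  -0.  38.1] rows 11.9 clock 1.0
```

>>> {"op": "apply_moves", "data": {"targets": [[[0.2,13.7,57.8,1.2,0,0,38],[0.2,13.7,57.8,1.2,0,0,38],[0.2,13.7,57.8,1.2,0,0,38],[0.2,13.7,57.8,1.2,0,0,38],[0.2,13.7,57.8,1.2,0,0,38],[0.2,13.7,57.8,1.2,0,0,38],[0.2,13.7,57.8,1.2,0,0,38],[0.2,13.7,57.8,1.2,0,0,38]]]}}

```text
clock: 1.8
eef_pos: [420.0, -167.9, 223.7]
tcp_rot: [-3.141, -0.001, -0.593]
contact_force: [0.9, 0.8, 0.6]
opening: 0.599
```

```bash
python3 -c "
from h import *
s=r.sense();f=r.grab_frame('wrist');save(f,'w1')
goto(478,-352,220,-0.595)"
```

```text
now [ 422.8 -173.9  224.1] [ 3.14  -0.006 -0.594] q [-0.39  0.09  1.99 -0.    1.05  0.2 ] open 0.6 F [ 2.8 -3.6  0.5]
SHIFT [14.54 11.67  0.51] TURN [ 0.1 -0.3  0.1] rows 3.7 clock 1.85
```

>>> {"op": "apply_moves", "data": {"targets": [[[0.2,14.5,11.7,0.5,0,0,0],[0.2,14.5,11.7,0.5,0,0,0],[0.2,14.5,11.7,0.5,0,0,0],[0.2,14.5,11.7,0.5,0,0,0],[0.2,14.5,11.7,0.5,0,0,0],[0.2,14.5,11.7,0.5,0,0,0],[0.2,14.5,11.7,0.5,0,0,0]]]}}

```text
clock: 2.55
eef_pos: [477.1, -351.1, 219.8]
tcp_rot: [3.14, -0.005, -0.594]
contact_force: [-0.5, -0.1, 0.2]
opening: 0.601
```

```bash
python3 -c "
from h import *
import pickle
s=r.sense();f=r.grab_frame('wrist');pickle.dump((s,f),open('w2.pkl','wb'))
print(s['eef_pos'],s['qvel'].round(3))
a=cv2.resize(f['pixels'][130:430,120:520,::-1],None,fx=2,fy=2,interpolation=cv2.INTER_CUBIC)
cv2.imwrite('pics/w2.png',a)"
```

```text
[ 477.05708756 -351.11989355  219.78101105] [ 0.013 -0.015  0.008 -0.002 -0.    -0.002]
```

View pics/w2.png

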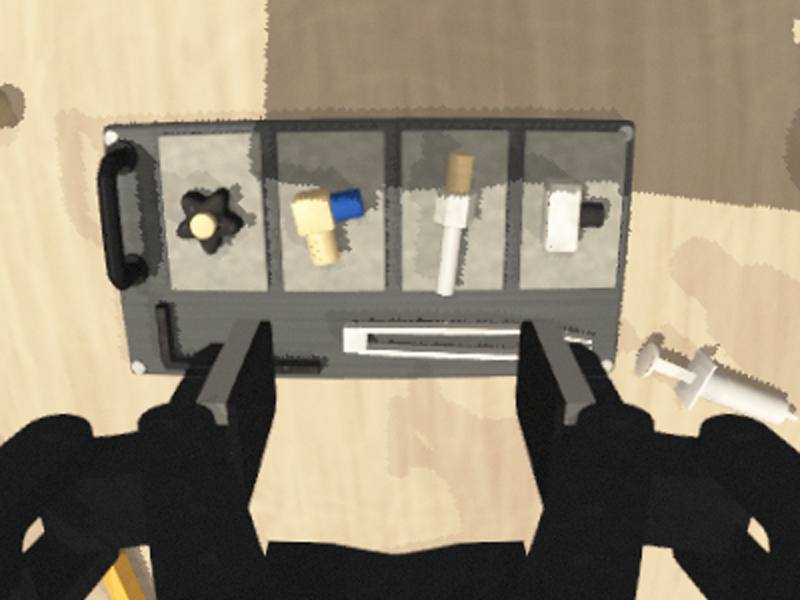

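The wrist view shows all four parts clearly. In view pixels they are the star hub (204,226), the elbow cube (312,210) with its blue stub to the right and brass stub down, the nozzle from (461,153) to (445,294), and the tee block (563,217) with its stub to the right. I'll cast these points, using masks for the star lobes.

```bash
python3 - <<'E'
from h import *
import pickle
s,f=pickle.load(open('w2.pkl','rb'))
V=lambda pts:np.array(pts,float)/2+[120,130]
W=lambda pts,z:wray(s,f,V(pts),z)
ang=lambda a,b:np.arctan2(*(b-a)[::-1])
def show(n,*a):print(n,*[np.round(x,3 if np.ndim(x)==0 else 1).tolist() for x in a])
n=W([(461,153),(445,294)],20);show('nozzle ends',n,n.mean(0),'' and 0,ang(n[1],n[0]),np.linalg.norm(n[0]-n[1]))
e=W([(312,210)],30)[0];b=W([(362,204)],21)[0];q=W([(323,264)],21)[0]
show('elbow cube',e,'blue' and b,q,ang(e,b),ang(e,q)+np.pi/2,np.linalg.norm(b-e),np.linalg.norm(q-e))
t=W([(546,184),(581,184),(579,251),(546,252)],28);show('tee block',t.mean(0),ang(t[3],t[0]),ang(t[2],t[1]),np.linalg.norm(t[0]-t[3]),np.linalg.norm(t[0]-t[1]))
show('tee stub end',W([(605,214)],20)[0])
hub=W([(203,225)],32)[0];show('hub',hub)
# star: dark+hub mask in a crop round it
p=f['pixels'];c=V([(208,222)])[0].astype(int);x0,y0=c-24
g=p[y0:y0+48,x0:x0+48].max(2);m=(g<75).astype(np.uint8)
k,l,st,ce=cv2.connectedComponentsWithStats(m);i=l[24-12:24+12,24-12:24+12];i=np.bincount(i[i>0]).argmax()
cn=max(cv2.findContours((l==i).astype(np.uint8),0,1)[0],key=cv2.contourArea)[:,0]+[x0,y0]
w=wray(s,f,cn,22);d=w-hub;a=np.degrees(np.arctan2(d[:,1],d[:,0]));R=np.hypot(*d.T)
for lo in range(-180,180,12):
    k=(a>=lo)&(a<lo+12)
    if k.any():print(lo+6,R[k].max().round(1),end='; ')
print('centroid',w.mean(0),st[i])
E
```

```text
Traceback (most recent call last):
numpy._core._exceptions._UFuncNoLoopError: ufunc 'multiply' did not contain a loop with signature matching types (dtype('<U1'), dtype('float64')) -> None
```

```bash
cat > m.py <<'E'
from h import *
import pickle
s,f=pickle.load(open('w2.pkl','rb'))
V=lambda pts:np.array(pts,float)/2+[120,130]
W=lambda pts,z:wray(s,f,V(pts),z)
ang=lambda a,b:np.arctan2(*(b-a)[::-1])
def show(n,*a):print(n,*[np.round(x,3 if np.ndim(x)==0 else 1).tolist() for x in a])
n=W([(461,153),(445,294)],20);show('nozzle ends',n,n.mean(0),ang(n[1],n[0]),np.linalg.norm(n[0]-n[1]))
e=W([(312,210)],30)[0];b=W([(362,204)],21)[0];q=W([(323,264)],21)[0]
show('elbow cube',e,b,q,ang(e,b),ang(e,q)+np.pi/2,np.linalg.norm(b-e),np.linalg.norm(q-e))
t=W([(546,184),(581,184),(579,251),(546,252)],28);show('tee block',t.mean(0),ang(t[3],t[0]),ang(t[2],t[1]),np.linalg.norm(t[0]-t[3]),np.linalg.norm(t[0]-t[1]))
show('tee stub end',W([(605,214)],20)[0])
hub=W([(203,225)],32)[0];show('hub',hub)
p=f['pixels'];c=V([(208,222)])[0].astype(int);x0,y0=c-24
g=p[y0:y0+48,x0:x0+48].max(2);m=(g<75).astype(np.uint8)
k,l,st,ce=cv2.connectedComponentsWithStats(m);i=l[12:36,12:36];i=np.bincount(i[i>0]).argmax()
cn=max(cv2.findContours((l==i).astype(np.uint8),0,1)[0],key=cv2.contourArea)[:,0]+[x0,y0]
w=wray(s,f,cn,22);d=w-hub;a=np.degrees(np.arctan2(d[:,1],d[:,0]));R=np.hypot(*d.T)
for lo in range(-180,180,12):
    k=(a>=lo)&(a<lo+12)
    if k.any():print(lo+6,R[k].max().round(1),end='; ')
print('centroid',w.mean(0),st[i])
cv2.imwrite('pics/s.png',cv2.resize(p[y0:y0+48,x0:x0+48,::-1],None,fx=8,fy=8,interpolation=cv2.INTER_CUBIC))
E
python3 m.py
```

```text
nozzle ends [[505.8, -364.4], [460.9, -419.8]] [483.3, -392.1] 0.89 71.207
elbow cube [434.0, -346.1] [453.3, -358.6] [420.3, -372.8] -0.574 -0.476 22.982 29.974
tee block [529.9, -416.5] 1.034 1.017 33.648 17.065
tee stub end [549.1, -429.6]
hub [387.0, -322.4]
-174 14.7; -150 11.7; -138 14.0; -126 16.8; -114 15.9; -102 13.7; -90 11.0; -78 11.4; -66 14.3; -54 15.5; -42 17.1; -30 17.1; -18 14.5; -6 12.4; 6 15.1; 18 17.6; 30 18.0; 42 15.4; 54 11.7; 66 13.0; 78 15.4; 90 16.5; 102 16.4; 114 15.8; 126 13.1; 138 11.3; 150 14.7; 162 16.7; 174 17.7; centroid [ 385.74562411 -321.53319833] [  9   7  33  33 461]
```

View pics/s.png

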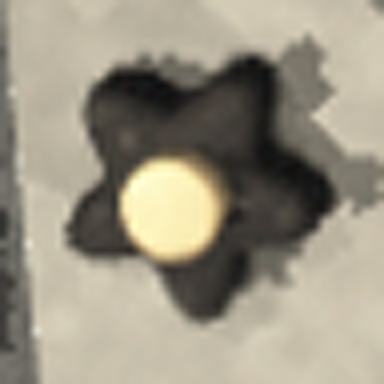

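```bash
python3 -c "
from h import *
import pickle
f=pickle.load(open('top.pkl','rb'))
c=lambda u,v:(320+u/2.9,165+v/2.9)
print('hub',ray(f,[c(159,384)],32),'nozzle ends',ray(f,[c(240,155),c(350,245)],20),'tee',ray(f,[c(344,111)],28),'elbow cube',ray(f,[c(211,295)],30))
goto(390,-325,60,0.768)"
```

```text
hub [[ 386.79753045 -321.75313529]] nozzle ends [[ 506.47354508 -363.04381564]
 [ 461.3345716  -420.09531389]] tee [[ 529.75615249 -415.36915883]] elbow cube [[ 432.3826805  -347.53370329]]
now [ 477.2 -350.9  220. ] [ 3.14  -0.005 -0.593] q [-0.64  0.31  1.72 -0.    1.1  -0.04] open 0.6 F [ 0.3  0.4 -0.8]
SHIFT [-8.76  2.7  15.96] TURN [  0.3  -0.2 -78. ] rows 9.1 clock 2.6
```

>>> {"op": "apply_moves", "data": {"targets": [[[0.2,-8.8,2.7,12,0,0,-78],[0.2,-8.8,2.7,12,0,0,-78],[0.2,-8.8,2.7,12,0,0,-78],[0.2,-8.8,2.7,12,0,0,-78],[0.2,-8.8,2.7,12,0,0,-78],[0.2,-8.8,2.7,12,0,0,-78],[0.2,-8.8,2.7,14,0,0,-78],[0.2,-8.8,2.7,16,0,0,-78]]]}}

```text
clock: 3.4
eef_pos: [390.3, -324.2, 60.2]
tcp_rot: [3.134, -0.001, 0.614]
contact_force: [-0.3, 0.7, 0.0]
opening: 0.598
```

```bash
python3 -c "
from h import *
goto(390,-325,15.5,0.768)
s=r.sense();f=r.grab_frame('wrist');save(f,'w3')"
```

```text
now [ 390.3 -324.2   60.2] [ 3.134e+00 -1.000e-03  6.140e-01] q [-0.7   0.41  2.02 -0.    0.7  -1.31] open 0.6 F [-0.3  0.7  0. ]
SHIFT [-0.07  0.02  4.47] TURN [ 0.4 -0.  -8.8] rows 1.0 clock 3.4
```

View pics/w3.png

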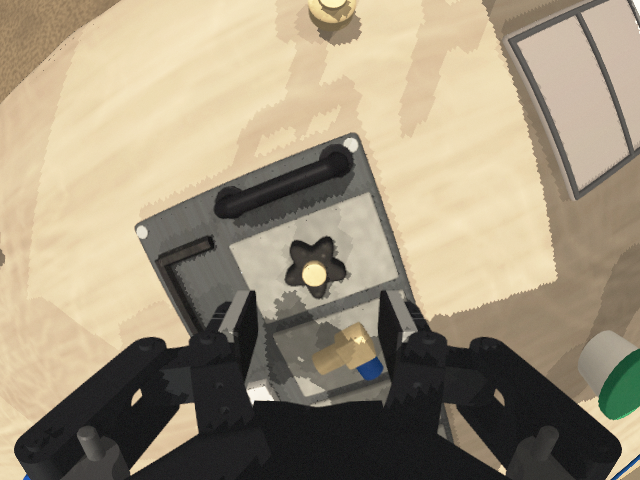

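The star at (315,265) is centred between the jaws with a lobe pointing along tool y, and the fingers clear the handle and the elbow. Now I'll descend, close and lift.

>>> {"op": "apply_moves", "data": {"targets": [[[0.2,-0.1,0,2,0.4,0,-6],[0.2,-0.1,0,4.5,0.4,0,-6],[0.2,-0.1,0,4.5,0.4,0,-6],[-0.5,-0.1,0,4.5,0.4,0,-6],[-0.5,-0.1,0,4.5,0.4,0,-6],[-0.5,-0.1,0,4.5,0.4,0,-6],[-0.5,-0.1,0,4.5,0.4,0,-6],[-0.5,-0.1,0,4.5,0.4,0,-6]]], "newtons": 40}}

```text
clock: 4.25
eef_pos: [388.7, -323.9, 13.5]
tcp_rot: [-3.14, -0.0, 0.727]
contact_force: [1.1, 2.2, 9.1]
opening: 0.346
```

>>> {"op": "apply_moves", "data": {"targets": [[[-0.5,0,0,0,0,0,0],[-0.5,0,0,-4,0,0,0],[-0.5,0,0,-9,0,0,0],[-0.5,0,0,-14,0,0,0],[-0.5,0,0,-14,0,0,0]]]}}

```text
clock: 4.75
eef_pos: [391.9, -326.9, 160.2]
tcp_rot: [3.132, -0.002, 0.727]
contact_force: [-0.4, 0.1, -0.7]
opening: 0.341
```

```bash
python3 -c "
from h import *
goto(440,-115,155,-0.395)"
```

```text
now [ 391.9 -326.9  160.2] [ 3.132e+00 -2.000e-03  7.270e-01] q [-0.7   0.26  1.95  0.    0.93 -1.43] open 0.34 F [-0.4  0.1 -0.7]
SHIFT [ 17.68 -12.65   0.43] TURN [ 0.4 -0.4 64.3] rows 7.5 clock 4.75
```

```bash
python3 -c "
from h import *
goto(485,-80,200,-0.395)"
```

```text
now [ 391.9 -326.9  160.2] [ 3.132e+00 -2.000e-03  7.270e-01] q [-0.7   0.26  1.95  0.    0.93 -1.43] open 0.34 F [-0.4  0.1 -0.7]
SHIFT [ 23.37 -12.23  -4.05] TURN [ 0.4 -0.4 64.3] rows 7.5 clock 4.75
```

>>> {"op": "apply_moves", "data": {"targets": [[[-0.5,23.4,-12.2,-4,0,0,64],[-0.5,23.4,-12.2,-4,0,0,64],[-0.5,23.4,-12.2,-4,0,0,64],[-0.5,23.4,-12.2,-4,0,0,64],[-0.5,23.4,-12.2,-4,0,0,64],[-0.5,23.4,-12.2,-4,0,0,64],[-0.5,23.4,-12.2,-4,0,0,64],[-0.5,23.4,-12.2,-4,0,0,64]]]}}

```text
clock: 5.55
eef_pos: [485.8, -78.5, 199.6]
tcp_rot: [3.139, -0.01, -0.371]
contact_force: [-0.1, -0.3, 0.4]
opening: 0.341
```

>>> {"op": "apply_moves", "data": {"targets": [[[-0.5,0,0,0,0,0,0],[-0.5,0,0,0,0,0,0],[-0.5,0,0,0,0,0,0]]]}}

```text
clock: 5.85
eef_pos: [485.6, -78.8, 199.5]
tcp_rot: [3.139, -0.009, -0.368]
contact_force: [-0.8, 0.2, 0.4]
opening: 0.339
```

```bash
python3 -c "
from h import *
import pickle
s=r.sense();f=r.grab_frame('wrist');pickle.dump((s,f),open('w4.pkl','wb'));save(f,'w4')
print(s['eef_pos'],s['tcp_rot'],s['qvel'].round(3),s['opening'])"
```

```text
[485.63308545 -78.76922673 199.51519322] [ 3.13934084 -0.00932736 -0.36806563] [-0.004 -0.001 -0.001 -0.     0.001  0.015] 0.33928973633352366
```

View pics/w4.png

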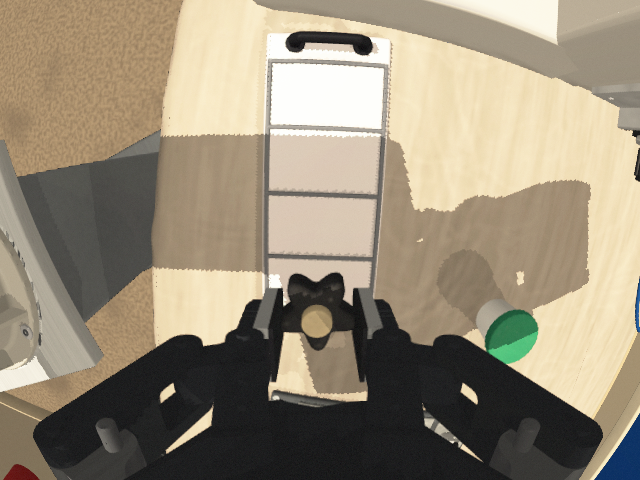

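The star hub is held at (316,322) between the fingers. The tray ribs are centred at about (326,129), (324,193) and (322,257). I'll cast these to get the tray frame.

```bash
python3 -c "
from h import *
import pickle
s,f=pickle.load(open('w4.pkl','rb'))
w=wray(s,f,[(270,130),(383,128.5),(268.5,193),(379,194.5),(268,256),(376,258)],11)
c=(w[::2]+w[1::2])/2
print(w.round(1).tolist(),c.round(1).tolist(),[np.linalg.norm(w[i+1]-w[i]).round(1) for i in(0,2,4)],np.linalg.norm(c[0]-c[2]))
a=np.arctan2(*(c[2]-c[0])[::-1]);print('tray yaw',a,np.arctan2(*(w[1]-w[0])[::-1]),np.arctan2(*(w[5]-w[4])[::-1]))
ft=pickle.load(open('top.pkl','rb'))
# top camera: rib ends from plate corners
k=np.array([503.9,89.6]),np.array([602.2,43.0]),np.array([500.9,-196.8]),np.array([402.9,-155.8])
near=(k[0]+k[1])/2;far=(k[2]+k[3])/2;print('top row centre',near+(far-near)*150/270,np.arctan2(*(far-near)[::-1]))
p=ft['pixels'][140:295,95:300,::-1];cv2.imwrite('pics/t.png',cv2.resize(p,None,fx=3.8,fy=3.8,interpolation=cv2.INTER_CUBIC))"
```

```text
[[475.1, 7.4], [569.1, -26.9], [452.4, -44.7], [545.4, -82.0], [428.6, -99.7], [523.2, -138.7]] [[522.1, -9.7], [498.9, -63.4], [475.9, -119.2]] [np.float64(100.1), np.float64(100.2), np.float64(102.4)] 118.81098291104927
tray yaw -1.970279880850254 -0.3497572180961108 -0.39128644958917397
top row centre [496.85555556 -68.47777778] -1.96582157341644
```

View pics/t.png

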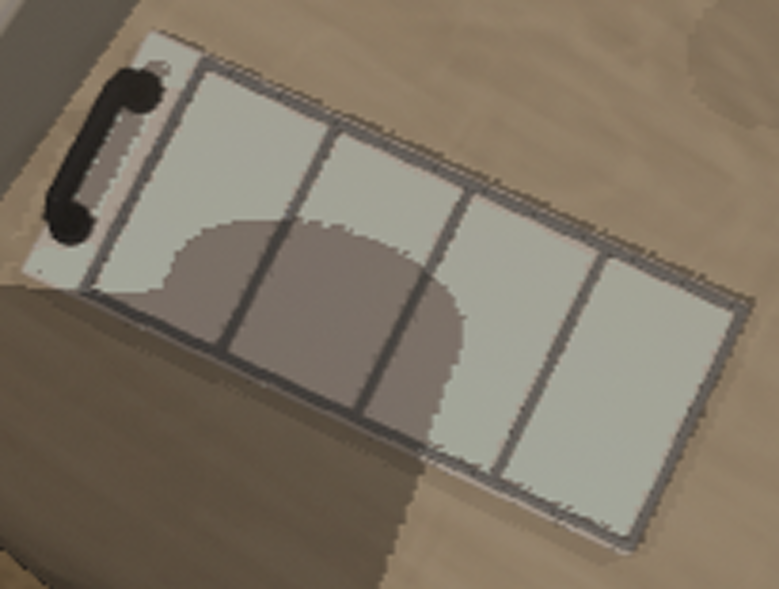

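The top zoom agrees with the layout; the middle rib runs from (470,192) to (358,412).

```bash
cat >> h.py <<'E'
C=np.array([498.,-65.5]); TY=-1.968   # tray row centre and yaw (updated below if wanted)
def bay(x,yo,z,yaw):
    "TCP goal so that a part centre lying yo mm along tool y is at tray x"
    p=C+x*np.array([np.cos(TY),np.sin(TY)])-yo*np.array([np.sin(yaw),-np.cos(yaw)])
    print('goal',p.round(1)); goto(p[0],p[1],z,yaw)
E
python3 -c "
from h import *
import pickle
ft=pickle.load(open('top.pkl','rb'))
u=lambda x,y:(95+x/3.8,140+y/3.8)
w=ray(ft,[u(470,192),u(358,412),u(335,128),u(222,352),u(603,255),u(496,474)],11);print(w,(w[::2]+w[1::2])/2)
bay(90,-4,13,-0.397)"
```

```text
[[ 542.13189175  -84.22684026]
 [ 452.4202907   -45.3177301 ]
 [ 566.51713827  -28.95742762]
 [ 474.53963145    9.4759205 ]
 [ 518.27753542 -138.33957072]
 [ 429.66321314 -100.62799091]] [[ 497.27609123  -64.77228518]
 [ 520.52838486   -9.74075356]
 [ 473.97037428 -119.48378081]]
goal [ 461.6 -152.2]
now [485.7 -78.8 199.5] [ 3.139 -0.009 -0.369] q [-0.16  0.18  1.95 -0.    1.01  0.21] open 0.34 F [-0.1  0.7 -0.9]
SHIFT [ 0.23  7.67 18.67] TURN [ 0.1 -0.5  1.6] rows 4.0 clock 5.9
```

>>> {"op": "apply_moves", "data": {"targets": [[[-0.5,0.2,7.7,13,0,-0.5,1.6],[-0.5,0.2,7.7,13,0,-0.5,1.6],[-0.5,0.2,7.7,13,0,-0.5,1.6],[-0.5,0.2,7.7,16,0,-0.5,1.6],[-0.5,0.2,7.7,18,0,-0.5,1.6],[-0.5,0.2,7.7,18.5,0,-0.5,1.6],[-0.5,0.2,7.7,18.7,0,-0.5,1.6],[-0.5,0.2,7.7,18.7,0,-0.5,1.6]]]}}

```text
clock: 6.7
eef_pos: [461.9, -152.6, 13.4]
tcp_rot: [3.14, -0.002, -0.396]
contact_force: [0.4, 0.0, -0.1]
opening: 0.339
```

```bash
python3 -c "
from h import *
bay(90,-4,10,-0.397)"
```

```text
goal [ 461.6 -152.2]
now [ 461.9 -152.6   13.4] [ 3.14e+00 -2.00e-03 -3.96e-01] q [-0.32  0.47  2.08 -0.    0.59  0.08] open 0.34 F [ 0.4  0.  -0.1]
SHIFT [-0.03 -0.03  0.34] TURN [ 0.1 -0.1  0. ] rows 0.1 clock 6.7
```

>>> {"op": "apply_moves", "data": {"targets": [[[-0.5,0,0,0.2,0,0,0],[-0.5,0,0,0.35,0,0,0],[-0.5,0,0,0.35,0,0,0],[0.2,0,0,0.3,0,0,0],[0.2,0,0,0.3,0,0,0],[0.2,0,0,0.2,0,0,0],[0.2,0,0,-4,0,0,0],[0.2,0,0,-9,0,0,0]]]}}

```text
clock: 7.5
eef_pos: [460.0, -151.8, 102.8]
tcp_rot: [3.139, 0.003, -0.396]
contact_force: [1.0, -1.0, 0.1]
opening: 0.6
```

```bash
python3 -c "
from h import *
goto(429.5,-355,110,1.04)"
```

```text
now [ 460.  -151.8  102.8] [ 3.139e+00  3.000e-03 -3.960e-01] q [-0.32  0.31  2.04 -0.    0.8   0.08] open 0.6 F [ 1.  -1.   0.1]
SHIFT [ 5.03 19.93 -0.69] TURN [ -0.    0.3 -82.3] rows 9.6 clock 7.5
```

>>> {"op": "apply_moves", "data": {"targets": [[[0.2,5,19.9,-0.7,0,0,-82],[0.2,5,19.9,-0.7,0,0,-82],[0.2,5,19.9,-0.7,0,0,-82],[0.2,5,19.9,-0.7,0,0,-82],[0.2,5,19.9,-0.7,0,0,-82],[0.2,5,19.9,-0.7,0,0,-82],[0.2,5,19.9,-0.7,0,0,-82],[0.2,5,19.9,-0.7,0,0,-82]]]}}

```text
clock: 8.3
eef_pos: [429.0, -354.9, 110.0]
tcp_rot: [-3.14, 0.003, 0.753]
contact_force: [0.7, -0.0, -0.4]
opening: 0.601
```

>>> {"op": "apply_moves", "data": {"targets": [[[0.2,0,0,0,0,0,-12],[0.2,0,0,0,0,0,-12]]]}}

```text
clock: 8.5
eef_pos: [428.8, -354.9, 110.0]
tcp_rot: [-3.139, 0.002, 0.968]
contact_force: [-0.1, -1.1, -0.6]
opening: 0.601
```

```bash
python3 -c "
from h import *
goto(429.5,-355,15.5,1.04)
f=r.grab_frame('wrist');save(f,'w5')
goto(429.5,-355,15.5,1.04)"
```

```text
now [ 428.8 -354.9  110. ] [-3.139e+00  2.000e-03  9.680e-01] q [-0.69  0.4   1.88 -0.    0.87 -1.66] open 0.6 F [-0.1 -1.1 -0.6]
SHIFT [0.05 0.09 9.45] TURN [-0.2  0.1 -4.1] rows 1.9 clock 8.5
now [ 428.8 -354.9  110. ] [-3.139e+00  2.000e-03  9.700e-01] q [-0.69  0.4   1.88 -0.    0.87 -1.66] open 0.6 F [ 0.3  0.1 -0.5]
SHIFT [0.05 0.09 9.45] TURN [-0.2  0.1 -4. ] rows 1.9 clock 8.55
```

View pics/w5.png

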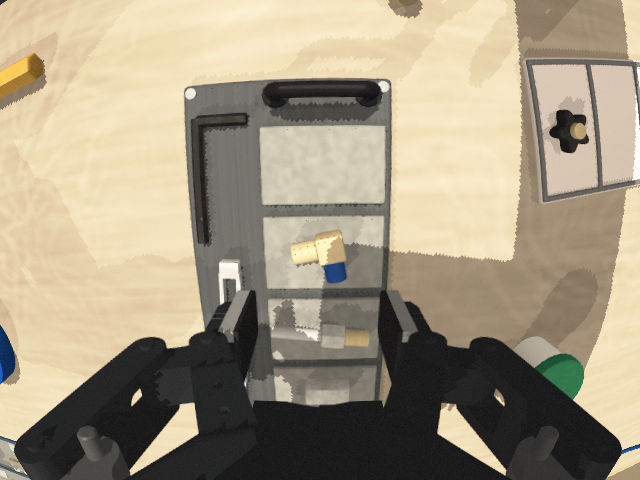

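The star lies in the end bay at (570,132), and the elbow at (318,250) is centred between the jaws, about 6° off. I'll turn by that and take it.

>>> {"op": "apply_moves", "data": {"targets": [[[0.2,0,0.1,4,0,0,-5.5],[0.2,0,0.1,7.5,0,0,-5.5],[0.2,0,0.1,9.3,0,0,-5.5],[0.2,0,0.1,9.4,0,0,-5.5],[-0.5,0,0.1,9.4,0,0,-5.5],[-0.5,0,0.1,9.4,0,0,-5.5],[-0.5,0,0.1,9.4,0,0,-5.5],[-0.5,0,0.1,9.4,0,0,-5.5]]]}}

```text
clock: 9.35
eef_pos: [429.9, -355.9, 17.0]
tcp_rot: [-3.14, 0.002, 1.066]
contact_force: [0.6, -0.3, -0.4]
opening: 0.377
```

>>> {"op": "apply_moves", "data": {"targets": [[[-0.5,0,0,0,0,0,0],[-0.5,0,0,-4,0,0,0],[-0.5,0,0,-9,0,0,0],[-0.5,0,0,-9,0,0,0]]]}}

```text
clock: 9.75
eef_pos: [433.3, -358.4, 113.1]
tcp_rot: [3.133, 0.004, 1.066]
contact_force: [0.9, 0.4, -0.7]
opening: 0.386
```

```bash
python3 -c "
from h import *
bay(30,7,100,-0.397)"
```

```text
goal [489.1 -86.7]
now [ 433.3 -358.4  113.1] [3.133 0.004 1.066] q [-0.69  0.39  1.88 -0.    0.86 -1.76] open 0.39 F [ 0.9  0.4 -0.7]
SHIFT [26.49 -8.28  1.13] TURN [ 0.6 -0.2 83.8] rows 9.8 clock 9.75
```

>>> {"op": "apply_moves", "data": {"targets": [[[-0.5,26.5,-8.3,1,0.5,0,84],[-0.5,26.5,-8.3,1,0.5,0,84],[-0.5,26.5,-8.3,1,0.5,0,84],[-0.5,26.5,-8.3,1,0.5,0,84],[-0.5,26.5,-8.3,1,0.5,0,84],[-0.5,26.5,-8.3,1,0.5,0,84],[-0.5,26.5,-8.3,1,0.5,0,84],[-0.5,26.5,-8.3,1,0.5,0,84]]]}}

```text
clock: 10.55
eef_pos: [489.1, -84.7, 101.1]
tcp_rot: [-3.141, -0.002, -0.055]
contact_force: [-0.9, -0.3, -0.2]
opening: 0.386
```

```bash
python3 -c "
from h import *
bay(30,7,14,-0.397)"
```

```text
goal [489.1 -86.7]
now [489.1 -84.7 101.1] [-3.141e+00 -2.000e-03 -5.500e-02] q [-0.17  0.33  2.02  0.    0.79 -0.12] open 0.39 F [-0.9 -0.3 -0.2]
SHIFT [-0.01  0.21  8.71] TURN [-0.  -0.1 19.6] rows 2.3 clock 10.55
```

>>> {"op": "apply_moves", "data": {"targets": [[[-0.5,0,0.1,0,0,0,19.6],[-0.5,0,0.1,3,0,0,19.6],[-0.5,0,0.1,6,0,0,19.6],[-0.5,0,0.1,8,0,0,19.6],[-0.5,0,0.1,8.6,0,0,19.6],[-0.5,0,0.1,8.7,0,0,19.6],[-0.5,0,0.1,8.7,0,0,19.6]]]}}

```text
clock: 11.25
eef_pos: [489.7, -85.7, 14.7]
tcp_rot: [-3.14, -0.002, -0.397]
contact_force: [-0.0, -0.2, -0.1]
opening: 0.385
```

```bash
python3 -c "
from h import *
bay(30,7,12.5,-0.397)"
```

```text
goal [489.1 -86.7]
now [489.7 -85.7  14.7] [-3.14e+00 -2.00e-03 -3.97e-01] q [-0.18  0.48  2.05  0.    0.6   0.22] open 0.38 F [-0.  -0.2 -0.1]
SHIFT [-0.02  0.12  0.22] TURN [-0.1 -0.1 -0. ] rows 0.0 clock 11.25
```

>>> {"op": "apply_moves", "data": {"targets": [[[-0.5,0,0.1,0.15,0,0,0],[-0.5,0,0.1,0.25,0,0,0],[-0.5,0,0.1,0.25,0,0,0],[0.2,0,0.1,0.2,0,0,0],[0.2,0,0.1,0.2,0,0,0],[0.2,0,0.1,0.1,0,0,0],[0.2,0,0.1,-4,0,0,0],[0.2,0,0.1,-9,0,0,0]]]}}

```text
clock: 12.05
eef_pos: [487.2, -86.3, 103.9]
tcp_rot: [-3.142, 0.003, -0.397]
contact_force: [1.2, -0.2, 0.6]
opening: 0.605
```

```bash
python3 -c "
from h import *
goto(530,-416,100,1.025)"
```

```text
now [487.2 -86.3 103.9] [-3.142e+00  3.000e-03 -3.970e-01] q [-0.18  0.32  2.02  0.    0.8   0.22] open 0.6 F [ 1.2 -0.2  0.6]
SHIFT [16.7  28.75  0.35] TURN [ -0.1   0.1 -81.5] rows 9.5 clock 12.05
```

```bash
python3 -c "
from h import *
goto(455,-270,100,0.2)"
```

```text
now [487.2 -86.3 103.9] [-3.142e+00  3.000e-03 -3.970e-01] q [-0.18  0.32  2.02  0.    0.8   0.22] open 0.6 F [ 1.2 -0.2  0.6]
SHIFT [ 4.14 18.18  0.38] TURN [ -0.    0.2 -34.2] rows 4.0 clock 12.05
```

>>> {"op": "apply_moves", "data": {"targets": [[[0.2,4.1,18.2,0.4,0,0,-80],[0.2,4.1,18.2,0.4,0,0,-80],[0.2,4.1,18.2,0.4,0,0,-80],[0.2,4.1,18.2,0.4,0,0,-80],[0.2,16.7,28.8,0.4,0,0,-80],[0.2,16.7,28.8,0.4,0,0,-80],[0.2,16.7,28.8,0.4,0,0,-80],[0.2,16.7,28.8,0.4,0,0,-80]]]}}

```text
clock: 12.85
eef_pos: [531.2, -420.6, 99.7]
tcp_rot: [3.141, 0.0, 0.741]
contact_force: [0.3, -0.4, 0.2]
opening: 0.604
```

```bash
python3 -c "
from h import *
goto(530,-416,100,1.025)"
```

```text
now [ 531.2 -420.6   99.7] [3.141 0.    0.741] q [-0.67  0.57  1.61 -0.    0.96 -1.41] open 0.6 F [ 0.3 -0.4  0.2]
SHIFT [ 0.22 -0.42 -0.03] TURN [  0.    0.  -16.3] rows 1.9 clock 12.85
```

>>> {"op": "apply_moves", "data": {"targets": [[[0.2,0.2,-0.4,0,0,0,-16.3],[0.2,0.2,-0.4,3,0,0,-16.3],[0.2,0.2,-0.4,6,0,0,-16.3],[0.2,0.2,-0.4,8,0,0,-16.3],[0.2,0.2,-0.4,8.4,0,0,-16.3],[0.2,0.2,-0.4,8.4,0,0,-16.3]]]}}

```text
clock: 13.45
eef_pos: [529.7, -416.0, 15.2]
tcp_rot: [-3.141, 0.0, 1.026]
contact_force: [0.4, -0.5, 0.7]
opening: 0.597
```

```bash
python3 -c "
from h import *
goto(530,-416,15,1.025)"
```

```text
now [ 529.7 -416.    15.2] [-3.141  0.     1.026] q [-0.67  0.67  1.65 -0.    0.82 -1.69] open 0.6 F [ 0.4 -0.5  0.7]
SHIFT [0.02 0.02 0.02] TURN [-0.  0.  0.] rows 0.0 clock 13.45
```

>>> {"op": "apply_moves", "data": {"targets": [[[-0.5,0,0,0,0,0,0],[-0.5,0,0,0,0,0,0],[-0.5,0,0,0,0,0,0],[-0.5,0,0,0,0,0,0],[-0.5,0,0,-4,0,0,0],[-0.5,0,0,-9,0,0,0],[-0.5,0,0,-9,0,0,0]]]}}

```text
clock: 14.15
eef_pos: [533.3, -418.9, 112.6]
tcp_rot: [3.131, 0.001, 1.025]
contact_force: [0.8, -0.8, 0.4]
opening: 0.381
```

```bash
python3 -c "
from h import *
goto(450,-260,110,0.2)
bay(-90,6,100,-0.397)"
```

```text
now [ 533.3 -418.9  112.6] [3.131e+00 1.000e-03 1.025e+00] q [-0.67  0.55  1.61 -0.    0.97 -1.69] open 0.38 F [ 0.8 -0.8  0.4]
SHIFT [  9.27 -15.36   0.09] TURN [ 0.6 -0.2 47.3] rows 5.5 clock 14.15
goal [535.1  23. ]
now [ 533.3 -418.9  112.6] [3.131e+00 1.000e-03 1.025e+00] q [-0.67  0.55  1.61 -0.    0.97 -1.69] open 0.38 F [ 0.8 -0.8  0.4]
SHIFT [ 37.88 -22.77   0.97] TURN [ 0.5 -0.4 81.5] rows 9.5 clock 14.15
```

>>> {"op": "apply_moves", "data": {"targets": [[[-0.5,9.3,-15.4,0,0.5,0,81.5],[-0.5,9.3,-15.4,0,0.5,0,81.5],[-0.5,9.3,-15.4,0,0.5,0,81.5],[-0.5,9.3,-15.4,0,0.5,0,81.5],[-0.5,37.9,-22.8,0.5,0.5,0,81.5],[-0.5,37.9,-22.8,0.5,0.5,0,81.5],[-0.5,37.9,-22.8,0.5,0.5,0,81.5],[-0.5,37.9,-22.8,0.5,0.5,0,81.5]]]}}

```text
clock: 14.95
eef_pos: [502.1, -87.9, 107.5]
tcp_rot: [-3.14, -0.005, -0.113]
contact_force: [-0.4, -0.2, 0.1]
opening: 0.384
```

```bash
python3 -c "
from h import *
bay(-90,6,100,-0.397)"
```

```text
goal [535.1  23. ]
now [502.1 -87.9 107.5] [-3.14  -0.005 -0.113] q [-0.18  0.34  1.99  0.    0.81 -0.07] open 0.38 F [-0.4 -0.2  0.1]
SHIFT [  2.02 -11.4    0.78] TURN [-0.2 -0.3 16.2] rows 2.3 clock 14.95
```

>>> {"op": "apply_moves", "data": {"targets": [[[-0.5,2,-11.4,0,0,0,16.2],[-0.5,2,-11.4,0,0,0,16.2],[-0.5,2,-11.4,0,0,0,16.2],[-0.5,2,-11.4,2,0,0,16.2],[-0.5,2,-11.4,6,0,0,16.2],[-0.5,2,-11.4,8.5,0,0,16.2],[-0.5,2,-11.4,9.4,0,0,16.2],[-0.5,2,-11.4,9.4,0,0,16.2]]]}}

```text
clock: 15.75
eef_pos: [535.0, 23.2, 13.2]
tcp_rot: [-3.139, -0.003, -0.396]
contact_force: [-0.4, 0.3, -0.1]
opening: 0.379
```

```bash
python3 -c "
from h import *
bay(-90,6,10.8,-0.397)"
```

```text
goal [535.1  23. ]
now [535.   23.2  13.2] [-3.139e+00 -3.000e-03 -3.960e-01] q [0.04 0.52 1.97 0.   0.64 0.43] open 0.38 F [-0.4  0.3 -0.1]
SHIFT [0.02 0.01 0.24] TURN [-0.2 -0.2  0. ] rows 0.0 clock 15.75
```

>>> {"op": "apply_moves", "data": {"targets": [[[-0.5,0,0,0.15,0,0,0],[-0.5,0,0,0.25,0,0,0],[-0.5,0,0,0.25,0,0,0],[0.2,0,0,0.2,0,0,0],[0.2,0,0,0.2,0,0,0],[0.2,0,0,0.1,0,0,0],[0.2,0,0,-4,0,0,0],[0.2,0,0,-9,0,0,0]]]}}

```text
clock: 16.55
eef_pos: [532.7, 23.0, 102.4]
tcp_rot: [-3.141, 0.001, -0.396]
contact_force: [1.3, 0.0, 0.4]
opening: 0.599
```

```bash
python3 -c "
from h import *
goto(470,-220,100,-0.68)
goto(489,-385,100,-0.68)"
```

```text
now [532.7  23.  102.4] [-3.141e+00  1.000e-03 -3.960e-01] q [0.04 0.38 1.94 0.   0.83 0.43] open 0.6 F [1.3 0.  0.4]
SHIFT [ 3.6  24.84  0.22] TURN [-0.   0.1 16.3] rows 5.0 clock 16.55
now [532.7  23.  102.4] [-3.141e+00  1.000e-03 -3.960e-01] q [0.04 0.38 1.94 0.   0.83 0.43] open 0.6 F [1.3 0.  0.4]
SHIFT [11.72 39.33  0.19] TURN [-0.   0.1 16.3] rows 8.2 clock 16.55
```

>>> {"op": "apply_moves", "data": {"targets": [[[0,3.6,24.8,0,0,0,16.3],[0,3.6,24.8,0,0,0,16.3],[0,3.6,24.8,0,0,0,16.3],[0,3.6,24.8,0,0,0,16.3],[0,3.6,24.8,0,0,0,16.3],[0,11.7,39.3,0.2,0,0,16.3],[0,11.7,39.3,0.2,0,0,16.3],[0,11.7,39.3,0.2,0,0,16.3]]]}}

```text
clock: 17.35
eef_pos: [486.7, -369.8, 100.3]
tcp_rot: [-3.141, 0.001, -0.681]
contact_force: [1.0, 0.5, -0.4]
opening: 0.496
```

>>> {"op": "apply_moves", "data": {"targets": [[[0,0,0,0,0,0,0],[0,0,0,0,0,0,0]]]}}

```text
clock: 17.55
eef_pos: [486.2, -370.8, 100.0]
tcp_rot: [-3.141, 0.002, -0.683]
contact_force: [0.2, -0.0, 0.2]
opening: 0.5
```

```bash
python3 -c "
from h import *
goto(489,-385,16,-0.68)
f=r.grab_frame('wrist');save(f,'w6')"
```

```text
now [ 486.2 -370.8  100. ] [-3.141e+00  2.000e-03 -6.830e-01] q [-0.65  0.48  1.77  0.    0.9   0.03] open 0.5 F [ 0.2 -0.   0.2]
SHIFT [1.12 0.93 8.4 ] TURN [-0.   0.1 -0.2] rows 1.7 clock 17.55
```

View pics/w6.png

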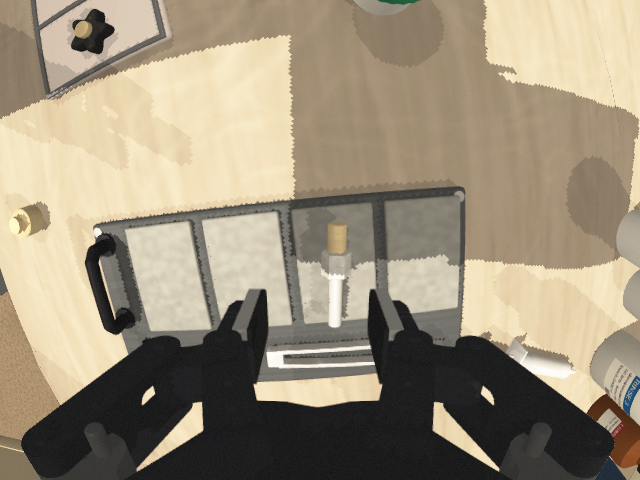

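The nozzle is parallel to tool y at column 336, which matches the planned 11 mm shift. I'll take it by the nut.

>>> {"op": "apply_moves", "data": {"targets": [[[0,1.1,0.9,3,0,0,0],[0,1.1,0.9,6,0,0,0],[0,1.1,0.9,8,0,0,0],[0,1.1,0.9,8.35,0,0,0],[0,1.1,0.9,8.35,0,0,0]]]}}

```text
clock: 18.1
eef_pos: [488.6, -381.8, 16.2]
tcp_rot: [-3.141, 0.004, -0.681]
contact_force: [-0.6, 0.6, 1.4]
opening: 0.502
```

>>> {"op": "apply_moves", "data": {"targets": [[[-0.8,0,0,0,0,0,0],[-0.8,0,0,0,0,0,0],[-0.8,0,0,0,0,0,0],[-0.8,0,0,0,0,0,0]]]}}

```text
clock: 18.5
eef_pos: [489.5, -381.9, 17.8]
tcp_rot: [-3.14, 0.002, -0.681]
contact_force: [0.2, 3.7, 7.6]
opening: 0.205
```

>>> {"op": "apply_moves", "data": {"targets": [[[-0.8,0,0,-4,0,0,0],[-0.8,0,0,-9,0,0,0],[-0.8,0,0,-9,0,0,0]]]}}

```text
clock: 18.8
eef_pos: [493.1, -384.9, 114.9]
tcp_rot: [-3.14, -0.009, -0.681]
contact_force: [0.8, -1.1, 0.5]
opening: 0.207
```

```bash
python3 -c "
from h import *
goto(460,-250,100,-1.2)
bay(-30,9,100,-1.968)"
```

```text
now [ 493.1 -384.9  114.9] [-3.14  -0.009 -0.681] q [-0.67  0.48  1.73  0.    0.92  0.01] open 0.21 F [ 0.8 -1.1  0.5]
SHIFT [-11.08  -8.39   1.4 ] TURN [-0.2 -0.5 29.7] rows 3.5 clock 18.8
goal [517.9 -41.3]
now [ 493.1 -384.9  114.9] [-3.14  -0.009 -0.681] q [-0.67  0.48  1.73  0.    0.92  0.01] open 0.21 F [ 0.8 -1.1  0.5]
SHIFT [-19.72 -28.25   1.35] TURN [-0.4 -0.4 73.7] rows 8.6 clock 18.8
```

>>> {"op": "apply_moves", "data": {"targets": [[[-0.8,-11,-8.4,0,0,0,73.5],[-0.8,-11,-8.4,0,0,0,73.5],[-0.8,-11,-8.4,0,0,0,73.5],[-0.8,-15,-18,0,0,0,73.5],[-0.8,-19.7,-28,0,0,0,73.5],[-0.8,-19.7,-28,0,0,0,73.5],[-0.8,-19.7,-28,0,0,0,73.5],[-0.8,-19.7,-28,0,0,0,73.5]]]}}

```text
clock: 19.6
eef_pos: [516.6, -42.0, 113.8]
tcp_rot: [-3.133, -0.001, -1.815]
contact_force: [0.1, -0.5, -0.6]
opening: 0.206
```

```bash
python3 -c "
from h import *
bay(-30,11,90,-1.968)"
```

```text
goal [519.7 -42.1]
now [516.6 -42.  113.8] [-3.133e+00 -1.000e-03 -1.815e+00] q [-0.08  0.34  1.97 -0.    0.83  1.73] open 0.21 F [ 0.1 -0.5 -0.6]
SHIFT [-0.07 -0.29  2.38] TURN [-0.5 -0.   8.8] rows 1.0 clock 19.6
```

>>> {"op": "apply_moves", "data": {"targets": [[[-0.8,-0.1,-0.3,0,-0.4,0,8.8],[-0.8,-0.1,-0.3,3,-0.4,0,8.8],[-0.8,-0.1,-0.3,5,-0.4,0,8.8],[-0.8,-0.1,-0.3,7,-0.4,0,8.8],[-0.8,-0.1,-0.3,7,-0.4,0,8.8]]]}}

```text
clock: 20.1
eef_pos: [518.5, -41.8, 41.8]
tcp_rot: [3.14, -0.001, -1.968]
contact_force: [0.1, 0.6, -1.5]
opening: 0.206
```

```bash
python3 -c "
from h import *
bay(-30,11,14,-1.968)
f=r.grab_frame('wrist');save(f,'w7')"
```

```text
goal [519.7 -42.1]
now [518.5 -41.8  41.8] [ 3.140e+00 -1.000e-03 -1.968e+00] q [-0.08  0.46  1.99 -0.    0.69  1.89] open 0.21 F [ 0.1  0.6 -1.5]
SHIFT [-0.02 -0.13  2.78] TURN [ 0.1 -0.1 -0. ] rows 0.6 clock 20.1
```

View pics/w7.png

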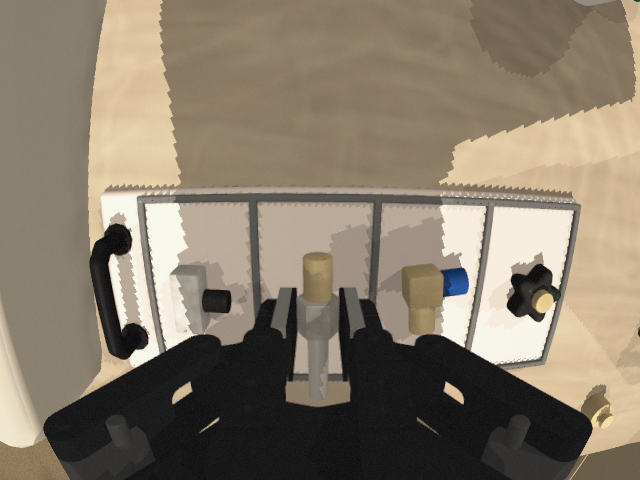

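The tee, elbow and star lie in their bays, and the nozzle is held straight above its own bay. I'll lower it and release with a small opening.

>>> {"op": "apply_moves", "data": {"targets": [[[-0.8,0,-0.1,1.5,0,0,0],[-0.8,0,-0.1,2.4,0,0,0],[-0.8,0,-0.1,2.7,0,0,0],[-0.8,0,-0.1,2.8,0,0,0],[-0.8,0,-0.1,2.8,0,0,0]]]}}

```text
clock: 20.65
eef_pos: [520.3, -42.3, 15.1]
tcp_rot: [3.141, -0.001, -1.968]
contact_force: [1.0, -0.4, -0.4]
opening: 0.207
```

```bash
python3 -c "
from h import *
bay(-30,11,13,-1.968)"
```

```text
goal [519.7 -42.1]
now [520.3 -42.3  15.1] [ 3.141e+00 -1.000e-03 -1.968e+00] q [-0.08  0.51  2.   -0.    0.64  1.89] open 0.21 F [ 1.  -0.4 -0.4]
SHIFT [0.   0.06 0.21] TURN [ 0.  -0.1 -0. ] rows 0.0 clock 20.65
```

>>> {"op": "apply_moves", "data": {"targets": [[[-0.8,0,0,0.1,0,0,0],[-0.8,0,0,0.2,0,0,0],[-0.8,0,0,0.2,0,0,0],[-0.3,0,0,0.15,0,0,0],[-0.3,0,0,0.1,0,0,0],[-0.3,0,0,0.1,0,0,0],[-0.3,0,0,-4,0,0,0],[-0.3,0,0,-9,0,0,0]]]}}

```text
clock: 21.45
eef_pos: [518.5, -42.1, 104.2]
tcp_rot: [3.136, -0.003, -1.968]
contact_force: [0.6, -0.2, -0.3]
opening: 0.352
```

```bash
python3 -c "
from h import *
goto(440,-20,200,-1.968)"
```

```text
now [518.5 -42.1 104.2] [ 3.136e+00 -3.000e-03 -1.968e+00] q [-0.08  0.36  1.96 -0.    0.83  1.89] open 0.35 F [ 0.6 -0.2 -0.3]
SHIFT [ 1.03  8.14 -9.53] TURN [ 0.3 -0.1 -0. ] rows 2.5 clock 21.45
```

>>> {"op": "apply_moves", "data": {"targets": [[[-0.3,1,8.1,-9.5,0,0,0],[-0.3,1,8.1,-9.5,0,0,0],[-0.3,1,8.1,-9.5,0,0,0],[-0.3,1,8.1,-9.5,0,0,0],[-0.3,1,8.1,-9.5,0,0,0],[-0.3,1,8.1,-9.5,0,0,0],[-0.3,1,8.1,-9.5,0,0,0]]]}}

```text
clock: 22.15
eef_pos: [440.6, -20.1, 198.4]
tcp_rot: [3.134, -0.003, -1.969]
contact_force: [-0.1, -0.4, -0.2]
opening: 0.349
```

```bash
python3 -c "
from h import *
import pickle
s=r.sense();f=r.grab_frame('wrist');pickle.dump((s,f),open('w8.pkl','wb'));save(f,'w8')"
```

```text
(no output)
```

View pics/w8.png

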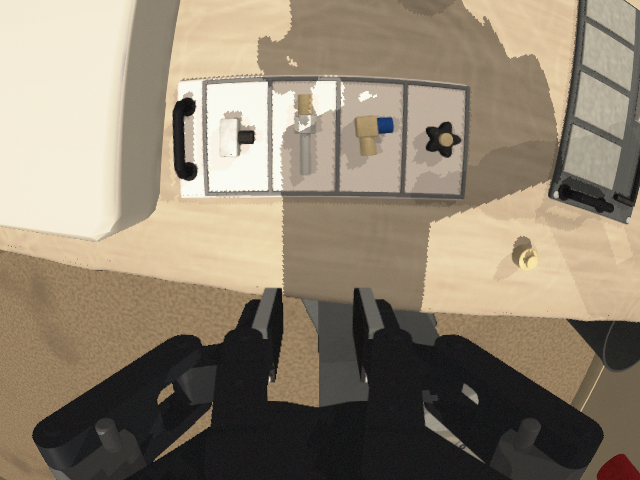

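All four parts are in their bays: tee (236,137), nozzle from (305,94) to (306,174), elbow (374,135) and star hub (446,139). I'll check the offsets against the ribs in this picture.

```bash
python3 -c "
from h import *
import pickle
s,f=pickle.load(open('w8.pkl','rb'))
w=lambda p,z:wray(s,f,p,z)
r1=w([(270,80),(271,192),(338,81),(338,193),(406,84),(403,194)],11);c=(r1[::2]+r1[1::2])/2
o=c.mean(0);a=np.arctan2(*(c[2]-c[0])[::-1]);M=np.array([[np.cos(a),np.sin(a)],[-np.sin(a),np.cos(a)]])
print('tray',o,a,np.linalg.norm(c[2]-c[0]))
L=lambda p,z:((w(p,z)-o)@M.T).round(1).tolist()
print('tee',L([(229,137)],24),L([(254,137)],16))
n=np.array(L([(305,94),(306,174)],16));print('noz',n.tolist(),n.mean(0))
print('elbow cube top',L([(366,126)],26),'blue end',L([(393,125)],17),'brass end',L([(369,156)],17))
print('hub',L([(446,139)],28))
st=r.sense();print(st['clock'],st['qvel'].round(3))"
```

```text
tray [496.57039926 -64.17767539] -1.9815814467792192 119.91637380431216
tee [[-94.1, 0.2]] [[-73.5, -0.4]]
noz [[-29.4, 37.0], [-27.9, -33.2]] [-28.65   1.9 ]
elbow cube top [[22.3, 9.8]] blue end [[47.2, 12.1]] brass end [[26.8, -16.1]]
hub [[92.9, 2.7]]
22.2 [-0.    -0.004 -0.     0.001  0.003  0.001]
```

```bash
python3 -c "
from rig import r
print(r.sign_off())"
```

```text
the job is handed in; nothing more can be done
None
```

I moved all four parts to the tray in reverse order and handed the job in at about 22 s of the 104 s allowed. Counted from the board's handle the parts were star knob, elbow, nozzle and tee. They now lie in tray bays x = +90, +30, -30 and -90 mm.

The last wrist picture gave these estimated centres in the tray frame:

| Part | x (mm) | y (mm) | Bay x (mm) |
|---|---|---|---|
| Star knob | +93 | +3 | +90 |
| Elbow | +30 | +1 | +30 |
| Nozzle | -29 | +2 | -30 |
| Tee | -88 | 0 | -90 |

- **Position:** all four are inside the 12 mm and 15 mm limits, and the nozzle lies lengthways clear of the ribs.
- **State at hand-in:** the parts were released and the arm was clear and still.
- **Tray location:** the top and wrist cameras agreed on it to within about 2 mm.
- **Not measured:** flatness and height were judged only from the release heights and the look of the pictures. No check failed.

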